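# Unlock the parts case: safety tab first, then the latch

## Robot

A 7-joint arm with a two-finger parallel gripper is mounted at the origin on the work surface. World frame = base frame: x ahead of the robot, y to its left, z up, the work surface at z = 0. Lengths are in m, angles in rad, forces in N, time in s.
With the tool pointing down it reaches from about 0.425 to 0.825 m from the base axis. Payload 3.6 kg.
Tool frame: the origin (TCP) lies at the very end of the fingers, on their centre line; the grasp point (between the pads) lies 19 mm behind it; z points along the fingers, y is the line along which they close (so a half turn about z gives the same grasp; the last joint's range is limited). The gripper opens to 85 mm and grips with 20 to 120 N. Pads are 22 mm wide; open, the fingers measure 114 mm over their backs; the gripper's body (76 mm by 85 mm) begins 54 mm behind the grasp point. The pads swing forward as they close: fully open they stand 13 mm farther back than shut.
Start: joints at [-1.371, 0.615, -0.013, 1.423, 0.008, 1.103, -0.04], TCP at [0.146, 0.633, 0.231] pointing down, gripper open.
Joint ranges: [-3.12, 3.12], [-0.3, 2.06], [-1.34, 1.32], [0.26, 2.42], [-1.36, 4.5], [0.01, 1.98], [-2.84, 2.84]. Speed limits (rad/s): [2.79, 2.79, 3.14, 3.14, 3.14, 3.14, 3.14].

## Interface

Orientations are given as a rotation vector (axis times angle).
In Python, from station import bot gives the robot as it stands. The module is installed in compiled form; this text tells all that it offers.
- The arm moves only by the shell command python3 -m inch 'ROWS' [OPENING] [FORCE]. ROWS is JSON, a list of rows, each a list of 4 numbers: the shift along the world's x, y, z in mm, then the turn about the world's z in degrees. A call has exactly 5 rows; each row shifts and turns the commanded pose from where the row before left it; what a row does not reach is not made up. A row lasts 1/10 s, in which the tool goes at most 50 mm and 8.59 degrees, less where a joint would pass 70% of its speed; a pose out of reach is approached as far as the arm can. A call is refused whole if a number of a shift passes 50 or a number of a turn 8.59, either way. A call with a gripper value outside its range is refused whole. OPENING is the finger opening in mm, from 0 to 85.4, set as the call begins (- or left out, the last holds). The fingers move at their own pace and stop on an object; FORCE is the grip in N (left out, the last holds). Time passes only in rows, so rows that do not move let the fingers close, or fill a call up. It gives the time, the measured TCP pose, the force, the opening and the grip force at its end, in the units of the state.
- bot.get_obs(): the state, without advancing time (a new reading comes with each control period).
- bot.capture(name): name is "scene" or "side" or "wrist"; returns the picture (400x640x3 uint8, blue, green, red); there is no depth.
- bot.camera_model(name): a dict with "fx", "fy", "cx", "cy" (pixels), "cam_to_world" (4x4, takes a point from camera to world coordinates). Camera axes: x right, y down, z forward; pixel columns grow to the right and rows downward; lengths in m; the calibration is good to about 2 mm. A picture is of the moment at which its call begins: read the wrist's pose just before it. camera_model takes no time and is no camera call; for the wrist camera it gives the pose at the moment of the call.
- bot.hand_in(): hands the job in; it is judged then, once.
The state is a dict: "clock": time; "joints": joint angles; "joint_velocities": joint speeds; "effort": joint torques, N m; "tcp_pos": TCP position; "ee_rot": TCP orientation; "wrist_force": force on the tool from outside, world axes, zero at the start; "torque": the same for the moment, N m; "gripper_width": finger opening in m; "gripper_force": force on a finger pad.
Only numpy, scipy, OpenCV 4.12 (cv2) and the standard library are available. Lean on these libraries where they do the work, as an engineer would, in place of code of your own. Each camera call takes 0.05 s, during which the arm holds its last target. There are 200 camera calls.

## Task

Unlatch the grey parts case: gently push its sliding safety tab in towards the latch until you feel it come up against its stop, then lift the latch's handle until the latch stands upright, and leave it so. Never force the tab or the latch, and leave the things on and around the case where they are.

Things in the scene. Friction and masses are not known exactly. Their poses are not given: they have to be found in the camera images.
- case: Grey plastic parts case, fixed to the table, 200 (x) x 300 (y) x 75 mm (z); its lid is never opened. Origin: centre of its underside; x towards its far side, y along its length, z up; the lid's top is at z = 75 mm, its front face at x = -100 mm. In its frame the latch's hinge axis is the line x = -40, z = 85 mm along y.
- latch: Aluminium main latch on the lid: hollow cover 55 mm long, 60 mm wide, 12 mm above the hinge axis, with a handle bar towards -x. Origin: mid-width on the hinge axis, 10 mm above the lid; axes as the case's when flat. Swings up about +y, 0 (flat) to 1.6 rad; upright is 1.57. Hinge friction 0.2 N m holds it where left. Until the tab is released it lifts only 2 degrees and then is blocked.
- handle (a point): Grip point in the middle of the latch's handle bar, 92 mm from the hinge axis and level with it when flat. The bar is 12 mm wide (y), 14 mm tall, reaching from 48 to 110 mm from the hinge, the last 50 mm beyond the case's front: pinch it across y from above. A free latch resists with 2 to 6 N here; about 7 N more, when blocked, breaks the catch.
- tab: Steel safety tab on the lid, beside the latch on its +y side: an upright nub 26 (x) x 10 (y) mm, from 4 to 26 mm above the lid, with a tongue into the latch's cover. Origin: at lid height under the nub's middle; axes as the case's. Slides along the case's -y, towards the latch, with 3 N of friction, between rails 5 mm high; stays where left. 60 mm of clear lid on the nub's outer (+y) side.
- nub (a point): Point on the outer (+y) face of the tab's nub, 17 mm above the lid: push here towards -y. The tab ends at a firm stop hidden in the latch, set differently on each case: 6 to 25 mm from where the tab starts, not visible. Only in the last 2 mm is the latch free. Stop by feel: the force then climbs steeply above the sliding friction; over 15 N between tab and latch breaks the catch.
- drive: Bystander, leave alone: flat metal notebook drive 70 x 100 x 9 mm, loose on the rear half of the lid. Origin: centre of its underside.
- tape_roll: Bystander, leave alone: black roll 60 mm across, 18 mm tall, loose on the lid at its -y end. Origin: centre of its underside.
- heatsink: Bystander, leave alone: finned aluminium heatsink 50 x 40 x 24 mm, loose on the rear half of the lid at its +y end. Origin: centre of its underside.
- flux_bottle: Bystander, leave alone: white bottle 36 mm across, 100 mm tall, on the table to the left. Origin: centre of its underside.
- multimeter: Bystander, leave alone: black multimeter 150 x 75 x 35 mm, on the table to the right. Origin: centre of its underside.
- screw_tray: Bystander, leave alone: clear screw tray 90 x 130 x 25 mm, on the table to the right. Origin: centre of its underside.
- fan: Bystander, leave alone: black cooling fan 70 x 70 x 12 mm, on the table to the left. Origin: centre of its underside.

How it is judged:
By the outcome, as a careful person would: the job done as asked, in the order asked, and still so for the second after the job is handed in, with the robot touching nothing.
It also fails if it takes over 70 s, if anything falls off the work surface, if the arm or the gripper's body presses on something with over 40 N, if the wrist force passes 120 N, or if a joint passes its speed limit or range.

## Working session

There is one attempt and no reset: what is moved stays moved. The work goes in short steps, Python scripts to look and compute and a shell command to move; the robot and the scene stay as the last step left them, time stands still between calls to the robot, and variables do not carry over. Pictures are saved under pics/ and viewed, at most 10 in all, crops included, and the job is handed in when it is done.

```bash
mkdir -p pics; python3 - <<'E'
from station import bot
import cv2,numpy as np
np.set_printoptions(precision=4,suppress=True)
for n in("scene","side"):
    im=bot.capture(n);cv2.imwrite(f"pics/{n}0.png",im)
    m=bot.camera_model(n);print(n,m["fx"],m["fy"],m["cx"],m["cy"]);print(np.array(m["cam_to_world"]))
o=bot.get_obs();print(o)
E
```

```text
scene 367.1842073203935 367.1842073203935 320.9283366613806 202.55956782658544
[[ 0.2838  0.7523 -0.5945  1.1331]
 [ 0.9589 -0.2221  0.1767 -0.1743]
 [ 0.0009 -0.6202 -0.7844  0.886 ]
 [ 0.      0.      0.      1.    ]]
side 457.9665209170156 457.9665209170156 319.5417071267896 198.91747105142878
[[ 0.7831 -0.3165  0.5353 -0.1621]
 [-0.6219 -0.4052  0.6701 -0.9272]
 [ 0.0048 -0.8577 -0.5142  0.7915]
 [ 0.      0.      0.      1.    ]]
{'clock': 0.1, 'joints': array([-1.3705,  0.6158, -0.0126,  1.4248,  0.0081,  1.1034, -0.0404]), 'joint_velocities': array([ 0.0004, -0.003 , -0.0002, -0.0032,  0.0013,  0.0007, -0.0021]), 'effort': array([  0.0019, -47.0383,   0.2605, -17.1571,   0.0102,   0.0059,
         0.    ]), 'tcp_pos': array([0.146 , 0.6327, 0.2302]), 'ee_rot': array([-0.3554, -3.1212,  0.0037]), 'wrist_force': array([ 0.4547, -0.3289, -0.2761]), 'torque': array([ 0.0057,  0.0075, -0.0083]), 'gripper_force': 0.0, 'gripper_width': 0.08547375861196156}
```

View pics/scene0.png

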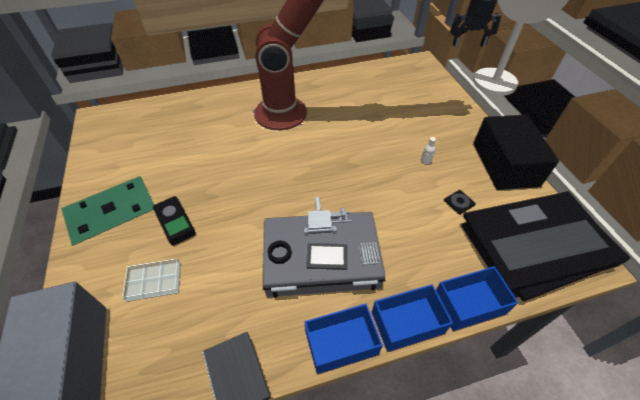

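View pics/side0.png

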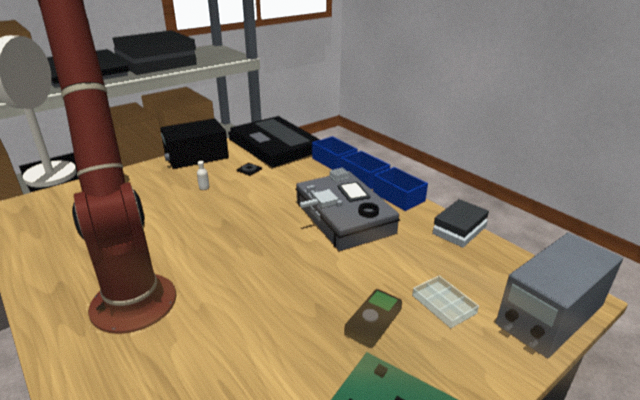

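Scene view: the case is centred near (322,250), with the latch at (319,220), its handle pointing to (317,200), and the tab at about (343,215). The side view shows the case at (345,208). Next I'll enlarge both.

```bash
python3 - <<'E'
import cv2,numpy as np
a=cv2.imread("pics/scene0.png")[190:300,250:400];b=cv2.imread("pics/side0.png")[160:250,285:405]
a=cv2.resize(a,None,fx=5,fy=5,interpolation=cv2.INTER_CUBIC)[:, :750]
cv2.imwrite("pics/ca.png",a)
cv2.imwrite("pics/cb.png",cv2.resize(b,None,fx=6,fy=6,interpolation=cv2.INTER_CUBIC))
E
```

```text
(no output)
```

View pics/ca.png

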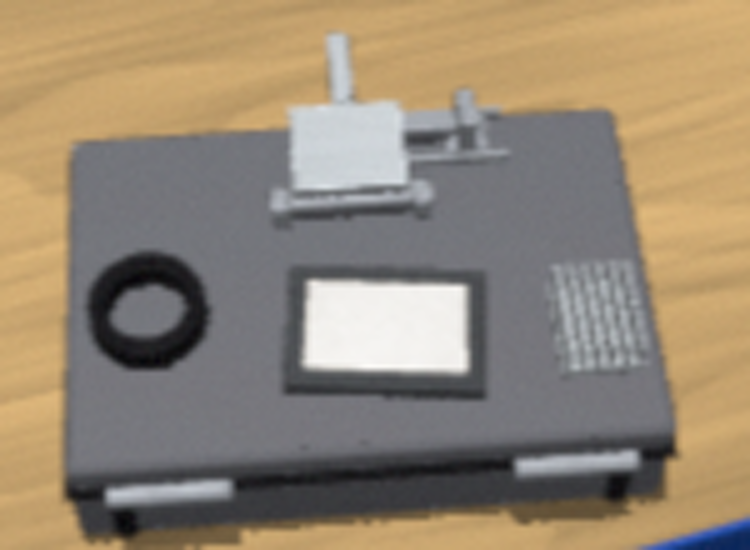

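The crop shows the lid corners at crop (72,142), (612,110), (673,445) and (68,485), the nub's top at (463,93) and its base at (465,150), and the handle tip at (337,35).

```bash
cat >h.py <<'E'
from station import bot
import numpy as np,cv2
np.set_printoptions(precision=4,suppress=True)
def ray(m,u,v,z):
    T=np.array(m["cam_to_world"]);d=T[:3,:3]@[(u-m["cx"])/m["fx"],(v-m["cy"])/m["fy"],1]
    return T[:3,3]+d*(z-T[2,3])/d[2]
def proj(m,p):
    T=np.linalg.inv(m["cam_to_world"]);q=T[:3,:3]@p+T[:3,3];return np.array([m["fx"]*q[0]/q[2]+m["cx"],m["fy"]*q[1]/q[2]+m["cy"]])
def st():
    o=bot.get_obs();print(o["clock"],o["tcp_pos"],o["ee_rot"],o["wrist_force"],o["gripper_width"])
E
python3 - <<'E'
from h import *
m=bot.camera_model("scene")
f=lambda u,v,z:ray(m,250+u/5-.4,190+v/5-.4,z)
P=np.array([f(72,142,.075),f(612,110,.075),f(673,445,.075),f(68,485,.075)])
print(P);c=P.mean(0)
print("c",c, [np.linalg.norm(P[i]-P[i-1]) for i in range(4)])
for a,b in((0,1),(3,2),(0,3),(1,2)):
    d=P[b]-P[a];print(np.degrees(np.arctan2(d[1],d[0])))
print("nubtop",f(463,93,.101),"tip",f(337,35,.09),"cover",f(290,103,.097),f(402,103,.097),f(288,188,.097),f(408,188,.097))
print("hinge ends",f(270,203,.085),f(435,190,.085))
E
```

```text
[[ 0.5259 -0.1557  0.075 ]
 [ 0.5889  0.1346  0.075 ]
 [ 0.7867  0.0886  0.075 ]
 [ 0.7243 -0.1962  0.075 ]]
c [ 0.6565 -0.0322  0.075 ] [np.float64(0.20252228786602305), np.float64(0.2970146058327175), np.float64(0.2031037181121875), np.float64(0.29149923782487874)]
77.76294852703977
77.65003826332048
-11.530000945607219
-13.088125208349139
nubtop [0.5729 0.0519 0.101 ] tip [0.5063 0.0004 0.09  ] cover [ 0.5501 -0.0385  0.097 ] [0.5672 0.0194 0.097 ] [ 0.6033 -0.0541  0.097 ] [0.621  0.0058 0.097 ]
hinge ends [ 0.6018 -0.0638  0.085 ] [0.6185 0.0218 0.085 ]
```

View pics/cb.png

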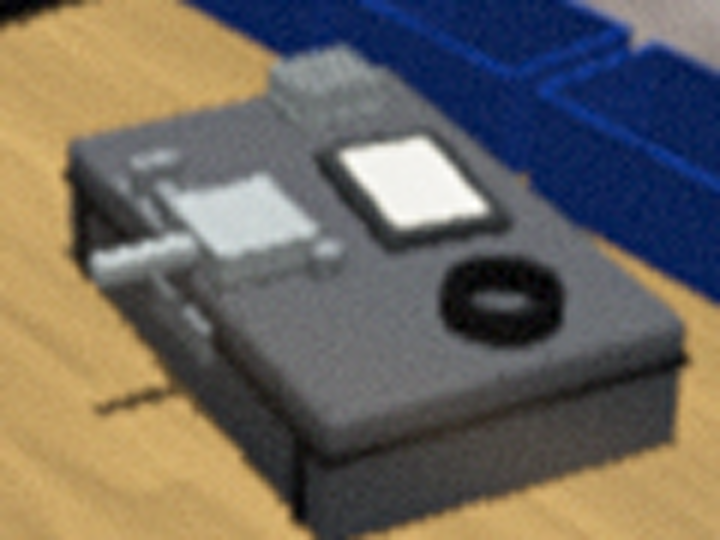

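The side crop agrees: handle at crop (145,255), tab at (155,160). Case yaw is about -12.5° and its centre is near (0.656,-0.032). The tool is already yawed to match, so I'll move in for a close look.

```bash
python3 -m inch '[[29,-35,0,0],[29,-35,0,0],[29,-35,0,0],[29,-35,0,0],[29,-35,0,0]]' 0 20
python3 -m inch '[[29,-35,0,0],[29,-35,0,0],[29,-35,0,0],[29,-35,0,0],[29,-35,0,0]]'
python3 -m inch '[[29,-35,0,0],[29,-35,0,0],[29,-35,0,0],[20,-20,0,0],[0,0,0,0]]'
python3 - <<'E'
from h import *
st();m=bot.camera_model("wrist");im=bot.capture("wrist");cv2.imwrite("pics/w1.png",im)
import pickle;pickle.dump(m,open("w1.pkl","wb"));print(m)
E
```

```text
clock: 0.6
tcp_pos: [0.2919, 0.4565, 0.2309]
ee_rot: [-0.355, -3.121, 0.001]
wrist_force: [0.4, 0.6, -0.6]
gripper_width: 0.0123
gripper_force: 0.0
clock: 1.1
tcp_pos: [0.4368, 0.2816, 0.2311]
ee_rot: [-0.355, -3.121, 0.001]
wrist_force: [0.3, 0.2, -0.5]
gripper_width: 0.0005
gripper_force: 0.0
clock: 1.6
tcp_pos: [0.546, 0.1524, 0.2307]
ee_rot: [0.37, 3.118, -0.006]
wrist_force: [-0.1, -0.2, 1.1]
gripper_width: -0.0001
gripper_force: 0.0
1.6 [0.546  0.1524 0.2307] [ 0.37    3.1179 -0.0057] [-0.1145 -0.1838  1.0645] -6.829309052708988e-05
{'fx': 316.24382754705044, 'fy': 316.24382754705044, 'cx': 321.25627773383536, 'cy': 203.39483043351655, 'cam_to_world': array([[ 0.2338,  0.9217,  0.3096,  0.4668],
       [ 0.9723, -0.2199, -0.0798,  0.1734],
       [-0.0055,  0.3197, -0.9475,  0.3735],
       [ 0.    ,  0.    ,  0.    ,  1.    ]])}
```

View pics/w1.png

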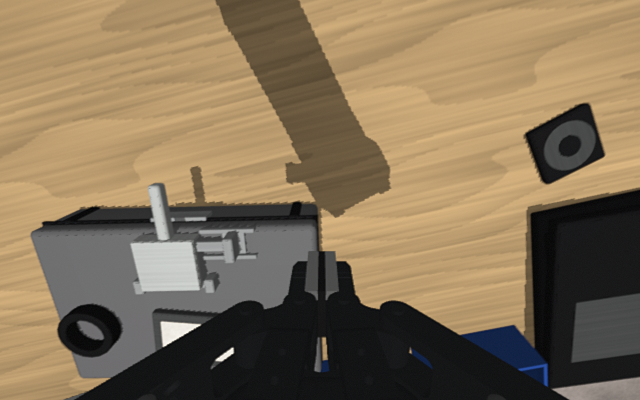

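The wrist view shows the handle at (160,212), the cover at (165,265), the nub at about (232,247) and the lid's front-left corner at (318,208). I'll crop around the tab.

```bash
python3 -c "
import cv2
a=cv2.imread('pics/w1.png')[175:300,125:325];cv2.imwrite('pics/w1c.png',cv2.resize(a,None,fx=4,fy=4,interpolation=cv2.INTER_CUBIC))"
```

```text
(no output)
```

View pics/w1c.png

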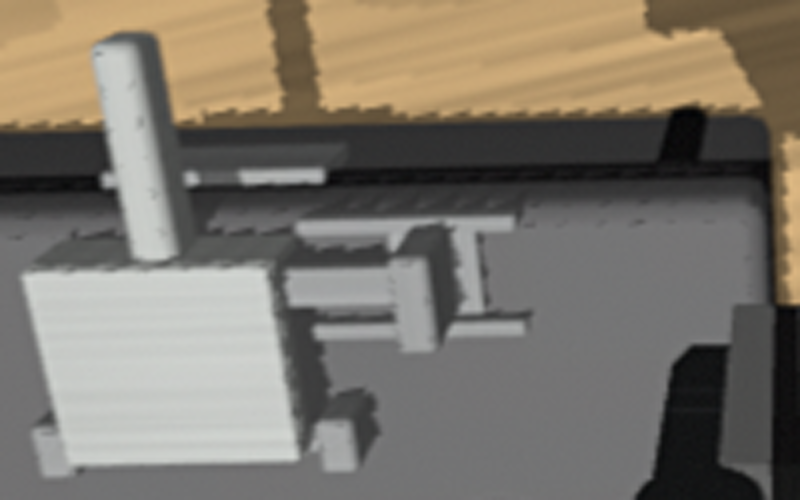

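The crop gives the nub's top face corners at (392,260), (427,258), (438,350) and (402,352). The cover top spans (25,272) to (300,460), and the handle's top runs from (115,52) to (150,258).

```bash
python3 - <<'E'
from h import *
import pickle
m=pickle.load(open("w1.pkl","rb"))
f=lambda u,v,z:ray(m,125+u/4-.375,175+v/4-.375,z)
N=np.array([f(392,260,.101),f(427,258,.101),f(438,350,.101),f(402,352,.101)])
C=np.array([f(25,272,.097),f(272,267,.097),f(300,460,.097),f(65,465,.097)])
H=np.array([f(114,55,.092),f(148,258,.092)])
print(N,N.mean(0));print(C,C.mean(0));print(H)
d=lambda v:np.degrees(np.arctan2(v[1],v[0]))
print(d(N[2]-N[1]),d(N[3]-N[0]),d(C[1]-C[0])-90,d(C[2]-C[3])-90,d(C[3]-C[0]),d(C[2]-C[1]),d(H[1]-H[0]))
a=np.radians(-12.4);R=np.array([[np.cos(a),np.sin(a)],[-np.sin(a),np.cos(a)]])
c=np.array([.6565,-.0322])
for X in(N,C,H,f(765,120,.06)[None],f(318,470,.085)[None]):print((X[:,:2]-c)@R.T)
E
```

```text
[[0.5694 0.051  0.101 ]
 [0.5708 0.0593 0.101 ]
 [0.5948 0.054  0.101 ]
 [0.5933 0.0453 0.101 ]] [0.5821 0.0524 0.101 ]
[[ 0.5534 -0.0382  0.097 ]
 [ 0.5659  0.0204  0.097 ]
 [ 0.6185  0.0079  0.097 ]
 [ 0.6061 -0.0512  0.097 ]] [ 0.586  -0.0153  0.097 ]
[[ 0.5083  0.0015  0.092 ]
 [ 0.5584 -0.0111  0.092 ]]
-12.484480738351973 -13.563837971796755 -12.105592798130544 -11.904326296097224 -13.771098545052057 -13.417028554806638 -14.025196471641667
[[-0.103   0.0626]
 [-0.1033  0.071 ]
 [-0.0788  0.0709]
 [-0.0784  0.0621]]
[[-0.0994 -0.028 ]
 [-0.0997  0.032 ]
 [-0.0457  0.031 ]
 [-0.0452 -0.0293]]
[[-0.152   0.001 ]
 [-0.1003 -0.0004]]
[[-0.1224  0.1506]]
[[-0.0345  0.0298]]
```

Nub centre is (0.582,0.0524) and the yaw is about -13°. I'll go down beyond its outer side with the fingers shut.

```bash
python3 -m inch '[[16,-19,-20,0],[15,-18,-25,0],[15,-18,-25,0],[0,0,-25,0],[0,0,-20,0]]'
python3 -m inch '[[0,0,-15,0],[0,0,-10,0],[0,0,-5,0],[0,0,0,0],[0,0,0,0]]'
```

```text
clock: 2.15
tcp_pos: [0.5878, 0.1044, 0.1145]
ee_rot: [-0.354, -3.119, -0.0]
wrist_force: [0.5, 1.1, 0.3]
gripper_width: 0.0002
gripper_force: 0.0
clock: 2.65
tcp_pos: [0.5895, 0.1038, 0.087]
ee_rot: [0.355, 3.12, 0.001]
wrist_force: [0.6, 0.1, -0.2]
gripper_width: 0.0001
gripper_force: 0.0
```

```bash
python3 -m inch '[[0,-7,0,0],[-1,-8,0,0],[-1,-7,0,0],[0,-1,0,0],[0,0,0,0]]'
python3 -m inch '[[-0.2,-1,0,0],[-0.2,-1,0,0],[-0.2,-1,0,0],[0,0,0,0],[0,0,0,0]]'
python3 -m inch '[[-0.2,-1,0,0],[-0.2,-1,0,0],[-0.2,-1,0,0],[0,0,0,0],[0,0,0,0]]'
```

```text
clock: 3.15
tcp_pos: [0.5872, 0.0796, 0.0864]
ee_rot: [0.357, 3.121, -0.0]
wrist_force: [-0.1, 0.2, 0.2]
gripper_width: -0.0
gripper_force: 0.0
clock: 3.65
tcp_pos: [0.5865, 0.0774, 0.0863]
ee_rot: [-0.355, -3.121, 0.0]
wrist_force: [-0.2, -0.0, 0.0]
gripper_width: 0.0001
gripper_force: 0.0
clock: 4.15
tcp_pos: [0.5859, 0.0743, 0.0863]
ee_rot: [-0.356, -3.121, 0.0]
wrist_force: [-0.5, -0.5, -0.5]
gripper_width: -0.0002
gripper_force: 0.0
```

```bash
python3 -m inch '[[-0.2,-1,0,0],[-0.2,-1,0,0],[0,0,0,0],[0,0,0,0],[0,0,0,0]]' | grep -E "tcp|wrist"
python3 -m inch '[[-0.2,-1,0,0],[-0.2,-1,0,0],[0,0,0,0],[0,0,0,0],[0,0,0,0]]'| grep -E "tcp|wrist"
python3 -m inch '[[-0.2,-1,0,0],[-0.2,-1,0,0],[0,0,0,0],[0,0,0,0],[0,0,0,0]]'| grep -E "tcp|wrist"
```

```text
tcp_pos: [0.5855, 0.0724, 0.0863]
wrist_force: [-0.8, 0.3, -0.3]
tcp_pos: [0.5851, 0.0704, 0.0863]
wrist_force: [0.1, 0.0, -0.8]
tcp_pos: [0.5848, 0.0685, 0.0863]
wrist_force: [0.1, 1.5, -0.4]
```

Contact is starting at y≈0.069. I'll carry on in small steps.

```bash
python3 -m inch '[[-0.2,-1,0,0],[-0.2,-1,0,0],[0,0,0,0],[0,0,0,0],[0,0,0,0]]' | grep -E "tcp|wrist"
python3 -m inch '[[-0.2,-1,0,0],[-0.2,-1,0,0],[0,0,0,0],[0,0,0,0],[0,0,0,0]]'| grep -E "tcp|wrist"
```

```text
tcp_pos: [0.5844, 0.0667, 0.0863]
wrist_force: [0.9, 2.8, -0.8]
tcp_pos: [0.5838, 0.0639, 0.0863]
wrist_force: [0.3, 2.7, -0.3]
```

```bash
cat >ok.py <<'E'
from station import bot
import sys
o=bot.get_obs();f=o["wrist_force"];y=0.223*f[0]+0.975*f[1]
print(o["clock"],o["tcp_pos"].round(4),f.round(1),round(y,2));sys.exit(y>4.8)
E
python3 -m inch '[[-0.1,-0.5,0,0],[-0.1,-0.5,0,0],[0,0,0,0],[0,0,0,0],[0,0,0,0]]' >/dev/null && python3 ok.py &&
python3 -m inch '[[-0.1,-0.5,0,0],[-0.1,-0.5,0,0],[0,0,0,0],[0,0,0,0],[0,0,0,0]]' >/dev/null && python3 ok.py &&
python3 -m inch '[[-0.1,-0.5,0,0],[-0.1,-0.5,0,0],[0,0,0,0],[0,0,0,0],[0,0,0,0]]' >/dev/null && python3 ok.py &&
python3 -m inch '[[-0.1,-0.5,0,0],[-0.1,-0.5,0,0],[0,0,0,0],[0,0,0,0],[0,0,0,0]]' >/dev/null && python3 ok.py &&
python3 -m inch '[[-0.1,-0.5,0,0],[-0.1,-0.5,0,0],[0,0,0,0],[0,0,0,0],[0,0,0,0]]' >/dev/null && python3 ok.py
```

```text
7.15 [0.5837 0.0634 0.0863] [-0.2  3.3  0.3] 3.13False
```

```bash
sed -i 's/sys.exit(y>4.8)/sys.exit(int(y>4.8))/' ok.py
python3 -m inch '[[-0.1,-0.5,0,0],[-0.1,-0.5,0,0],[0,0,0,0],[0,0,0,0],[0,0,0,0]]' >/dev/null && python3 ok.py &&
python3 -m inch '[[-0.1,-0.5,0,0],[-0.1,-0.5,0,0],[0,0,0,0],[0,0,0,0],[0,0,0,0]]' >/dev/null && python3 ok.py &&
python3 -m inch '[[-0.1,-0.5,0,0],[-0.1,-0.5,0,0],[0,0,0,0],[0,0,0,0],[0,0,0,0]]' >/dev/null && python3 ok.py &&
python3 -m inch '[[-0.1,-0.5,0,0],[-0.1,-0.5,0,0],[0,0,0,0],[0,0,0,0],[0,0,0,0]]' >/dev/null && python3 ok.py &&
python3 -m inch '[[-0.1,-0.5,0,0],[-0.1,-0.5,0,0],[0,0,0,0],[0,0,0,0],[0,0,0,0]]' >/dev/null && python3 ok.py
```

```text
7.65 [0.5835 0.0622 0.0863] [0.6 3.  0.1] 3.06
8.15 [0.5832 0.0613 0.0863] [-1.3  2.9  0.5] 2.52
8.65 [0.583  0.0602 0.0863] [ 0.1  2.2 -0.2] 2.18
9.15 [0.5828 0.0592 0.0863] [-0.8  2.7  1.1] 2.45
9.65 [0.5826 0.0582 0.0863] [-0.4  3.9  0.8] 3.73
```

```bash

python3 -m inch '[[-0.1,-0.5,0,0],[-0.1,-0.5,0,0],[0,0,0,0],[0,0,0,0],[0,0,0,0]]' >/dev/null && python3 ok.py &&
python3 -m inch '[[-0.1,-0.5,0,0],[-0.1,-0.5,0,0],[0,0,0,0],[0,0,0,0],[0,0,0,0]]' >/dev/null && python3 ok.py &&
python3 -m inch '[[-0.1,-0.5,0,0],[-0.1,-0.5,0,0],[0,0,0,0],[0,0,0,0],[0,0,0,0]]' >/dev/null && python3 ok.py &&
python3 -m inch '[[-0.1,-0.5,0,0],[-0.1,-0.5,0,0],[0,0,0,0],[0,0,0,0],[0,0,0,0]]' >/dev/null && python3 ok.py &&
python3 -m inch '[[-0.1,-0.5,0,0],[-0.1,-0.5,0,0],[0,0,0,0],[0,0,0,0],[0,0,0,0]]' >/dev/null && python3 ok.py
```

```text
10.15 [0.5825 0.0572 0.0863] [-0.4  3.5  0.8] 3.3
10.65 [0.5822 0.0563 0.0863] [-1.7  2.8  0.1] 2.31
11.15 [0.5821 0.0552 0.0863] [-1.4  3.9  0.7] 3.51
11.65 [0.5818 0.0542 0.0863] [-2.1  2.8  0.3] 2.29
12.15 [0.5817 0.0532 0.0863] [-0.6  3.1  0.5] 2.9
```

```bash

python3 -m inch '[[-0.2,-0.5,0,0],[-0.1,-0.5,0,0],[0,0,0,0],[0,0,0,0],[0,0,0,0]]' >/dev/null && python3 ok.py &&
python3 -m inch '[[-0.1,-0.5,0,0],[-0.1,-0.5,0,0],[0,0,0,0],[0,0,0,0],[0,0,0,0]]' >/dev/null && python3 ok.py &&
python3 -m inch '[[-0.1,-0.5,0,0],[-0.1,-0.5,0,0],[0,0,0,0],[0,0,0,0],[0,0,0,0]]' >/dev/null && python3 ok.py &&
python3 -m inch '[[-0.1,-0.5,0,0],[-0.1,-0.5,0,0],[0,0,0,0],[0,0,0,0],[0,0,0,0]]' >/dev/null && python3 ok.py &&
python3 -m inch '[[-0.1,-0.5,0,0],[-0.1,-0.5,0,0],[0,0,0,0],[0,0,0,0],[0,0,0,0]]' >/dev/null && python3 ok.py
```

```text
12.65 [0.5815 0.0522 0.0863] [-2.4  3.8  0.4] 3.19
13.15 [0.5813 0.0512 0.0863] [-1.1  3.3 -0.2] 2.97
13.65 [0.581  0.0502 0.0863] [-1.   3.  -1.1] 2.67
14.15 [0.5808 0.0492 0.0863] [-1.8  3.2 -0.7] 2.71
14.65 [0.5806 0.0482 0.0863] [-1.5  2.9 -0.8] 2.47
```

```bash

python3 -m inch '[[-0.2,-0.5,0,0],[-0.1,-0.5,0,0],[0,0,0,0],[0,0,0,0],[0,0,0,0]]' >/dev/null && python3 ok.py &&
python3 -m inch '[[-0.1,-0.5,0,0],[-0.1,-0.5,0,0],[0,0,0,0],[0,0,0,0],[0,0,0,0]]' >/dev/null && python3 ok.py &&
python3 -m inch '[[-0.1,-0.5,0,0],[-0.1,-0.5,0,0],[0,0,0,0],[0,0,0,0],[0,0,0,0]]' >/dev/null && python3 ok.py &&
python3 -m inch '[[-0.1,-0.5,0,0],[-0.1,-0.5,0,0],[0,0,0,0],[0,0,0,0],[0,0,0,0]]' >/dev/null && python3 ok.py &&
python3 -m inch '[[-0.1,-0.5,0,0],[-0.1,-0.5,0,0],[0,0,0,0],[0,0,0,0],[0,0,0,0]]' >/dev/null && python3 ok.py
```

```text
15.15 [0.5805 0.0477 0.0863] [-0.7  5.  -1. ] 4.73
15.65 [0.5804 0.0475 0.0863] [ 0.4  5.  -1.2] 4.99
```

Progress has stalled and the force is climbing. One more small nudge should confirm it.

```bash

python3 -m inch '[[-0.1,-0.5,0,0],[-0.1,-0.5,0,0],[0,0,0,0],[0,0,0,0],[0,0,0,0]]' >/dev/null ; python3 ok.py
```

```text
16.15 [0.5804 0.0475 0.0864] [ 0.2  6.2 -1.1] 6.07
```

The tab is at its stop: no further travel over the last 2 mm of command, at 6 N. I'll back away, rise, open the fingers and go above the handle at (0.523,-0.0015).

```bash
python3 -m inch '[[1,5,0,0],[2,10,0,0],[1,5,10,0],[0,0,30,0],[0,0,30,0]]' | grep -E "tcp|wrist"
python3 -m inch '[[-10,-10,10,0],[-15,-20,0,0],[-20,-20,0,0],[-15,-15,0,0],[0,0,0,0]]' 50 25
python3 - <<'E'
from h import *
st();m=bot.camera_model("wrist");im=bot.capture("wrist")
h=np.array([.5232,-.001,.085]);print(proj(m,h+[0,0,.007]))
cv2.imwrite("pics/w2.png",im);o=bot.get_obs()["tcp_pos"];print((h-o)*1000)
E
```

```text
tcp_pos: [0.5839, 0.065, 0.1573]
wrist_force: [1.8, 0.2, 0.0]
clock: 17.15
tcp_pos: [0.5208, -0.004, 0.1663]
ee_rot: [-0.364, -3.117, 0.005]
wrist_force: [-0.4, -0.1, 0.5]
gripper_width: 0.0495
gripper_force: 0.0
17.15 [ 0.5208 -0.004   0.1663] [-0.3643 -3.1173  0.0054] [-0.4359 -0.0623  0.4656] 0.049513210858679955
[325.0342 217.278 ]
[  0.6085   0.9139 -81.4673]
```

View pics/w2.png

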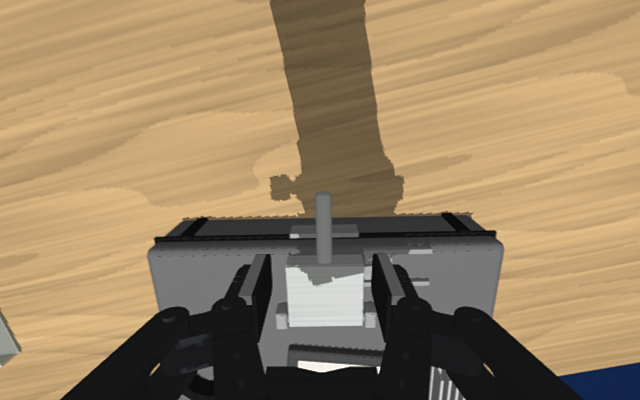

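The handle is at (324,192–260), centred between the open fingers and matching the estimate. I'll descend.

```bash
python3 -m inch '[[1,1,-20,0],[0,0,-25,0],[0,0,-25,0],[0,0,-15,0],[0,0,-10,0]]' | grep -E "tcp|wrist"
python3 -m inch '[[0,0,-4,0],[0,0,0,0],[0,0,0,0],[0,0,0,0],[0,0,0,0]]' | grep -E "tcp|wrist"
```

```text
tcp_pos: [0.525, 0.0021, 0.0699]
wrist_force: [-0.5, 1.3, 0.5]
tcp_pos: [0.5254, 0.0013, 0.068]
wrist_force: [-0.3, 0.2, -0.5]
```

```bash
python3 -m inch '[[0,0,0,0],[0,0,0,0],[0,0,0,0],[0,0,0,0],[0,0,0,0]]' 0 25
```

```text
clock: 18.7
tcp_pos: [0.5238, -0.0038, 0.0678]
ee_rot: [-0.358, -3.12, 0.01]
wrist_force: [-1.6, -9.2, 5.0]
gripper_width: 0.0114
gripper_force: 28.9
```

It's gripped at 11.4 mm, with the bar about 4 mm towards -y. I'll relieve the side load, then start a tiny lift to see whether the latch is free.

```bash
python3 -m inch '[[-0.5,-2,1,0],[-0.5,-2,0,0],[0,0,0,0],[0,0,0,0],[0,0,0,0]]' | grep -E "tcp|wrist"
python3 -m inch '[[0,0,1,0],[0,0,1,0],[0,0,0,0],[0,0,0,0],[0,0,0,0]]' | grep -E "tcp|wrist"
```

```text
tcp_pos: [0.5238, -0.0039, 0.0683]
wrist_force: [-0.3, -4.2, -0.2]
tcp_pos: [0.5238, -0.0039, 0.0698]
wrist_force: [1.1, -4.9, -3.1]
```

```bash
cat >up.py <<'E'
from station import bot
import sys,numpy as np
o=bot.get_obs();f=o["wrist_force"];h=np.hypot(f[2],.974*f[0]-.225*f[1])
print(o["clock"],o["tcp_pos"].round(4),f.round(1),round(h,1),o["gripper_width"].round(4));sys.exit(int(h>7))
E
python3 -m inch '[[-0.5,-2,0.5,0],[0,-1,0.5,0],[0,0,0,0],[0,0,0,0],[0,0,0,0]]' >/dev/null; python3 up.py &&
python3 -m inch '[[0,0,0.5,0],[0,0,0.5,0],[0,0,0,0],[0,0,0,0],[0,0,0,0]]' >/dev/null; python3 up.py &&
python3 -m inch '[[0,0,0.5,0],[0,0,0.5,0],[0,0,0,0],[0,0,0,0],[0,0,0,0]]' >/dev/null; python3 up.py &&
python3 -m inch '[[0,0,0.5,0],[0,0,0.5,0],[0,0,0,0],[0,0,0,0],[0,0,0,0]]' >/dev/null; python3 up.py
```

```text
Traceback (most recent call last):
  File "up.py", line 4, in <module>
    print(o["clock"],o["tcp_pos"].round(4),f.round(1),round(h,1),o["gripper_width"].round(4));sys.exit(int(h>7))
                                                                 ^^^^^^^^^^^^^^^^^^^^^^^^
AttributeError: 'float' object has no attribute 'round'
Traceback (most recent call last):
  File "up.py", line 4, in <module>
    print(o["clock"],o["tcp_pos"].round(4),f.round(1),round(h,1),o["gripper_width"].round(4));sys.exit(int(h>7))
                                                                 ^^^^^^^^^^^^^^^^^^^^^^^^
AttributeError: 'float' object has no attribute 'round'
Traceback (most recent call last):
  File "up.py", line 4, in <module>
    print(o["clock"],o["tcp_pos"].round(4),f.round(1),round(h,1),o["gripper_width"].round(4));sys.exit(int(h>7))
                                                                 ^^^^^^^^^^^^^^^^^^^^^^^^
AttributeError: 'float' object has no attribute 'round'
Traceback (most recent call last):
  File "up.py", line 4, in <module>
    print(o["clock"],o["tcp_pos"].round(4),f.round(1),round(h,1),o["gripper_width"].round(4));sys.exit(int(h>7))
                                                                 ^^^^^^^^^^^^^^^^^^^^^^^^
AttributeError: 'float' object has no attribute 'round'
```

```bash
sed -i 's/o\["gripper_width"\].round(4)/round(float(o["gripper_width"]),4)/' up.py
python3 up.py &&
python3 -m inch '[[0,0,0.5,0],[0,0,0.5,0],[0,0,0,0],[0,0,0,0],[0,0,0,0]]' >/dev/null && python3 up.py &&
python3 -m inch '[[0,0,0.5,0],[0,0,0.5,0],[0,0,0,0],[0,0,0,0],[0,0,0,0]]' >/dev/null && python3 up.py &&
python3 -m inch '[[0,0,0.5,0],[0,0,0.5,0],[0,0,0,0],[0,0,0,0],[0,0,0,0]]' >/dev/null && python3 up.py
```

```text
20.2 [ 0.5238 -0.0041  0.0713] [ 3.4  2.  -6.2] 6.8 0.0116
20.7 [ 0.5239 -0.0041  0.0725] [ 2.9  4.9 -5.4] 5.7 0.0116
21.2 [ 0.524  -0.0042  0.0736] [ 3.6  4.3 -5.1] 5.7 0.0113
21.7 [ 0.524  -0.0042  0.0746] [ 4.2  4.5 -4.8] 5.7 0.0115
```

The handle is past 6 mm of lift with a steady ~5 N, so the latch is free. I'll follow the arc.

```bash
sed -i 's/h>7/h>9/' up.py
python3 -m inch '[[0.8,0.2,3,0],[0.8,0.2,3,0],[0.9,0.2,3,0],[1,0.1,3,0],[1.1,0.1,3,0]]' >/dev/null && python3 up.py &&
python3 -m inch '[[0.8,-0.2,3.1,0],[1,-0.2,3,0],[1.1,-0.2,3,0],[1.2,-0.3,2.9,0],[1.3,-0.3,2.8,0]]' >/dev/null && python3 up.py
```

```text
22.2 [ 0.5264 -0.0047  0.0892] [-0.7  3.2 -5.6] 5.7 0.0113
22.7 [ 0.5319 -0.0059  0.104 ] [-2.   3.8 -4.1] 5.0 0.0114
```

```bash

python3 -m inch '[[1.4,-0.2,2.9,0],[1.5,-0.2,2.8,0],[1.5,-0.2,2.7,0],[1.6,-0.2,2.7,0],[1.7,-0.2,2.6,0]]' >/dev/null && python3 up.py &&
python3 -m inch '[[1.8,-0.4,2.6,0],[1.9,-0.4,2.5,0],[2,-0.4,2.4,0],[2.1,-0.4,2.3,0],[2.2,-0.5,2.2,0]]' >/dev/null && python3 up.py &&
python3 -m inch '[[2.2,-0.5,2.2,0],[2.3,-0.5,2.1,0],[2.4,-0.5,2,0],[2.4,-0.5,2,0],[2.5,-0.5,1.9,0]]' >/dev/null && python3 up.py
```

```text
23.2 [ 0.5401 -0.0076  0.1178] [-4.   3.7 -3.6] 6.0 0.0114
23.7 [ 0.5507 -0.0098  0.1299] [-5.8  1.5 -2.9] 6.7 0.0115
24.2 [ 0.563  -0.0125  0.1401] [-5.1 -0.7 -3.6] 6.0 0.0111
```

```bash

python3 -m inch '[[2.6,-0.6,1.8,0],[2.6,-0.6,1.7,0],[2.7,-0.6,1.6,0],[2.7,-0.6,1.4,0],[2.8,-0.6,1.3,0]]' >/dev/null && python3 up.py &&
python3 -m inch '[[2.8,-0.6,1.3,0],[2.8,-0.6,1.2,0],[2.9,-0.7,1.1,0],[2.9,-0.7,1,0],[3,-0.7,0.9,0]]' >/dev/null && python3 up.py &&
python3 -m inch '[[3,-0.7,0.7,0],[3,-0.7,0.6,0],[3,-0.7,0.5,0],[3.1,-0.7,0.4,0],[3.1,-0.7,0.3,0]]' >/dev/null && python3 up.py
```

```text
24.7 [ 0.5761 -0.0153  0.1478] [-6.5 -0.8 -3.3] 7.0 0.0113
25.2 [ 0.5903 -0.0183  0.1533] [-5.2 -0.3 -3. ] 5.9 0.0115
25.7 [ 0.6057 -0.0217  0.1562] [-6.   0.3 -1.9] 6.2 0.0115
```

```bash

python3 -m inch '[[2,-0.5,0.1,0],[2,-0.5,0.1,0],[2,-0.5,0,0],[0,0,0,0],[0,0,0,0]]' >/dev/null && python3 up.py
cat >fit.py <<'E'
from h import *
from scipy.optimize import least_squares
D=np.array([[.5238,-.0039,.0683],[.5238,-.0041,.0713],[.524,-.0042,.0746],[.5264,-.0047,.0892],[.5319,-.0059,.104],[.5401,-.0076,.1178],[.5507,-.0098,.1299],[.563,-.0125,.1401],[.5761,-.0153,.1478],[.5903,-.0183,.1533],[.6057,-.0217,.1562]])
D=np.vstack([D,bot.get_obs()["tcp_pos"]])
u=D[:,0]*.974-D[:,1]*.225;z=D[:,2]
r=least_squares(lambda p:np.hypot(u-p[0],z-p[1])-p[2],[.6,.066,.09])
a=np.degrees(np.arctan2(z-r.x[1],r.x[0]-u));print(r.x,np.abs(r.fun).max());print(a-a[0])
E
python3 fit.py
```

```text
26.2 [ 0.6124 -0.0231  0.1567] [-4.6  1.1 -1.7] 5.0 0.0114
[0.6033 0.0639 0.0926] 0.00040233246583117055
[ 0.      1.8577  3.9041 13.0472 22.8109 32.7755 42.8256 52.8844 62.4738
 72.0888 82.0101 86.245 ]
```

```bash

python3 -m inch '[[2,-0.5,0,0],[2,-0.5,-0.1,0],[0,0,0,0],[0,0,0,0],[0,0,0,0]]' >/dev/null && python3 up.py && python3 fit.py
python3 -m inch '[[1,-0.2,0,0],[0,0,0,0],[0,0,0,0],[0,0,0,0],[0,0,0,0]]' >/dev/null && python3 up.py && python3 fit.py
```

```text
26.7 [ 0.6166 -0.024   0.1566] [-5.   0.1  0.4] 4.9 0.0113
[0.6033 0.0639 0.0927] 0.0004030739523531307
[ 0.      1.8574  3.9033 13.0444 22.8057 32.7679 42.8153 52.8714 62.4582
 72.0708 81.9899 88.8542]
27.2 [ 0.6173 -0.0242  0.1566] [-4.5  0.8  1.2] 4.7 0.0116
[0.6034 0.0638 0.0927] 0.0004050283883701572
[ 0.      1.8564  3.9013 13.0375 22.7933 32.7497 42.7913 52.8418 62.4236
 72.0317 81.9467 89.2498]
```

```bash

python3 -m inch '[[1,-0.2,0,0],[0,0,0,0],[0,0,0,0],[0,0,0,0],[0,0,0,0]]' >/dev/null && python3 up.py && python3 fit.py |tail -1
python3 -m inch '[[-1.5,0.3,0,0],[-1,0.2,0,0],[0,0,0,0],[0,0,0,0],[0,0,0,0]]' >/dev/null && python3 up.py && python3 fit.py | tail -1
```

```text
27.7 [ 0.6183 -0.0244  0.1566] [-5.7 -0.3  1.4] 5.6 0.0117
 72.023  81.937  89.885 ]
28.2 [ 0.6174 -0.0242  0.1566] [ 2.5 -0.1 -1.7] 3.0 0.0116
 72.0493 81.9661 89.3782]
```

```bash

python3 -m inch '[[0.8,-0.2,0,0],[0,0,0,0],[0,0,0,0],[0,0,0,0],[0,0,0,0]]' >/dev/null; python3 up.py
python3 -m inch '[[0,0,0,0],[0,0,0,0],[0,0,0,0],[0,0,0,0],[0,0,0,0]]' 45 >/dev/null; python3 up.py
python3 -m inch '[[0,0,10,0],[0,0,20,0],[0,0,30,0],[0,0,30,0],[0,0,30,0]]' >/dev/null; python3 up.py
python3 -m inch '[[-20,0,0,0],[-30,0,0,0],[-30,0,0,0],[-20,0,0,0],[0,0,0,0]]' >/dev/null; python3 up.py
python3 - <<'E'
from h import *
im=bot.capture("side")[140:260,270:420];cv2.imwrite("pics/s2.png",cv2.resize(im,None,fx=5,fy=5,interpolation=cv2.INTER_CUBIC))
E
```

```text
28.7 [ 0.6174 -0.0242  0.1566] [ 2.5 -1.1  1.1] 2.9 0.0114
29.2 [ 0.6159 -0.024   0.1557] [-0.3 -0.3  0.5] 0.5 0.0452
29.7 [ 0.6161 -0.0241  0.278 ] [ 0.2 -0.3 -0.8] 0.8 0.0454
30.2 [ 0.5139 -0.0243  0.2771] [-0.4 -0.9  0.3] 0.3 0.0448
```

View pics/s2.png

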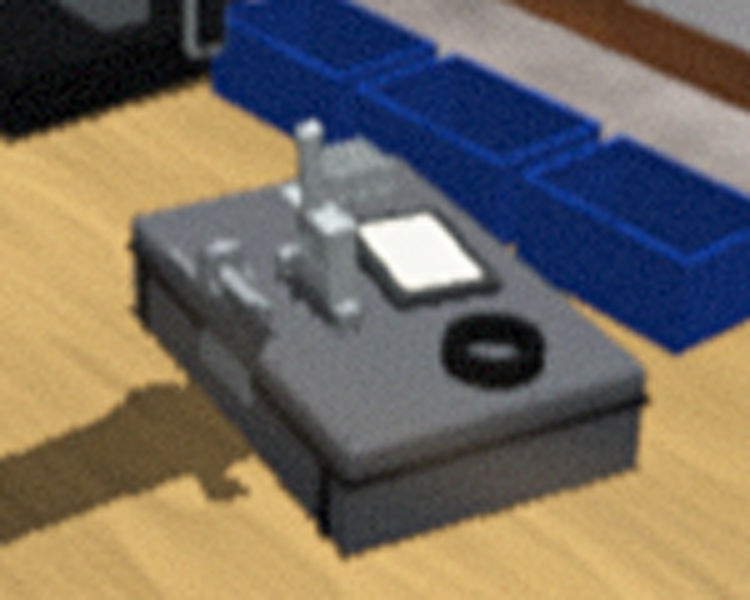

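The latch stands upright (handle top at (310,130), cover at (330,250)), the bystanders haven't moved, and the robot is clear.

```bash
python3 -c "
from station import bot
print(bot.hand_in())"
```

```text
the job is handed in; nothing more can be done
None
```

I pushed the tab to its stop (about 20 mm of travel, 6 N at the end), lifted the latch upright to about 89.5° by my estimate, left it standing with the gripper clear, and handed in the job at about 30 s; the hand-in returned no verdict.

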